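Tuck the calculator under the splash shelf

TASK

Before the spraying starts, push the desk calculator along the worktop, in under the low grey splash shelf, until its far edge rests against the black stop strip at the back, sitting square and in the middle between the two side panels. Slide it, without lifting or tipping it, and leave the things round about where they are.

Things in the scene. Friction and masses are not known exactly. Their poses are not given: they have to be found in the camera images.
- calculator: Light desk calculator fixed, sloping, on a black desk stand; loose, some 0.3 to 0.5 kg, moves as one. The stand is a block 134 mm deep (its x) by 124 mm wide (its y), 24 mm high with upright sides; the calculator slopes over it from 23 mm high at the -x end to 90 mm at the +x (display) end, overhanging nowhere. Origin: centre of the underside; z up; +x starts roughly towards the bay.
- shelf: Low splash shelf of grey sheet steel, immovable, in another place each time. Origin and axes those of bay. Top board 14 mm thick, front edge at x = -82 mm, back edge +89 mm, underside 125 mm above the worktop. Side panels: inner faces at y = +-105 mm, 8 mm thick; 3 mm high foot flanges out to y = +-130 mm. Black stop strip at the back: face at x = +67 mm, 30 mm high.
- bay (a point): Where the calculator's centre belongs, at worktop height under the shelf; x points straight in, away from the opening, y to the left as seen from the opening, z up. A yellow mark on the board's front edge shows the middle. At home the calculator's near edge is 15 mm in under the board, which an upright gripper would hit first: lean the tool, fingers pointing in under the shelf.
- tape_roll: Masking tape roll, 96 mm across, 25 mm high, fixed on top of the splash shelf. Origin: centre of its underside.
- dropper: Dark blue dropper bottle with black cap, 42 mm across, 110 mm high, standing on top of the splash shelf near its back. Loose, leave alone. Origin: centre of its underside.
- bottle: White squeeze bottle with red drips, 66 mm across, 184 mm high, standing on the worktop to the left of the calculator. Loose, leave alone. Origin: centre of its underside.
- cups: Stack of upturned clear cups, 56 mm across, 140 mm high, standing on the worktop farther left. Loose, leave alone. Origin: centre of its underside.
- paddle_pad: Grey, paint-crusted heap with stirrers on top, fixed, always in the same place to the left of the shelf: mind it when reaching to the calculator's left. In its frame it fills x -129 to +70 mm, y -145 to +170 mm, 70 mm high, stirrers a little higher. Origin on the worktop.

How it is judged:
By the outcome, as a careful person would: the job done as asked, in the order asked, and still so for the second after the job is handed in, with the robot touching nothing.
It also fails if it takes over 45 s, if anything falls off the work surface, if the arm or the gripper's body presses on something with over 40 N, if the wrist force passes 120 N, or if a joint passes its speed limit or range.

ROBOT

A 6-joint arm with a two-finger parallel gripper is mounted at the origin on a cart in front of the work surface, level with it; the furniture and walls round the work are solid. World frame = base frame: x ahead of the robot, y to its left, z up, the work surface at z = 0. Lengths are in m, angles in rad, forces in N, time in s.
With the tool pointing down it reaches from about 0.35 to 0.775 m from the base axis. Payload 5.5 kg.
Tool frame: the origin (TCP) lies at the centre of the arm's flange, where the gripper is bolted on; the fingertips stand 173 mm ahead of it and the grasp point (between the pads) lies 155 mm ahead of it; z points along the fingers, y is the direction in which the jaws open and shut (so a half turn about z gives the same grasp; the last joint's range is limited). The gripper opens to 85 mm and grips with 20 to 120 N. Pads are 22 mm wide; open, the fingers measure 114 mm over their backs; the gripper's body (76 mm by 85 mm) begins 54 mm behind the grasp point. The pads swing forward as they close: fully open they stand 13 mm farther back than shut.
Start: joints at [-1.442, 0.313, 0.046, 1.304, 0, 1.431], TCP at [0.153, -0.554, 0.405] pointing down, gripper open.
Joint ranges: [-2.76, 2.76], [-0.86, 1.69], [-1.03, 1.26], [-2.2, 2.34], [-1.47, 1.5], [-3.14, 3.14]. Speed limits (rad/s): [2.57, 2.57, 3.14, 3.14, 3.14, 3.14].

INTERFACE

Orientations are given as a rotation vector (axis times angle).
In Python, from workcell import get_state, read_camera, camera_params, close_job gives the robot as it stands. The module is installed in compiled form; this text tells all that it offers.
- The arm moves only by the tool carry_out, never from a script. Its arguments are lists of equal length, an entry for each row: "travel": the shift along the tool's x, y, z as a fraction of full scale, a list of three; "angular": the turn, a rotation vector about the tool's x, y, z as a fraction of full scale, a list of three; "claw": the gripper's target within -1 to 1 (shut at 1, half-way at 0, fully open at -1). In form: {"travel": [[tx, ty, tz], ...], "angular": [[wx, wy, wz], ...], "claw": [claw, ...]}. A call has 1 to 8 rows; each row is the pose to reach, as a shift and turn from the pose measured when the call began, along the tool's axes at that moment; what a row does not reach only later rows make up. Full scale, the value 1, is 0.3 m for a shift and 60 degrees for a turn. A row lasts 1/8 s, in which the tool goes at most 62.5 mm and 10.7 degrees, less where a joint would pass 70% of its speed; a pose out of reach is approached as far as the arm can. A call with a number of a shift or a turn outside -1 to 1 is refused whole. A call with a gripper value outside its range is refused whole. The fingers move at their own pace and stop on an object; "force" is the grip in N (left out, the last holds). Time passes only in rows, so rows that repeat a pose let the fingers close. It gives the time, the measured TCP pose, the force and the opening at its end, in the units of the state.
- get_state(): the state, without advancing time (a new reading comes with each control period).
- read_camera(name): name is "side" or "top" or "wrist"; returns the picture (400x640x3 uint8, red, green, blue); there is no depth.
- camera_params(name): a dict with "fovy" (degrees; the focal length in pixels is half the picture's height over the tangent of half this angle, whatever the lens; pixels are square), "cx", "cy" (the principal point, pixels), "pose" (4x4, takes a point from camera to world coordinates); the wrist camera has in their place "hand_eye" (4x4, takes a point from camera to tool coordinates, whose origin is the TCP and whose axes are the flange's). Camera axes: x right, y down, z forward; pixel columns grow to the right and rows downward; lengths in m; the calibration is good to about 2 mm. A picture is of the moment at which its call begins: read the wrist's pose just before it. camera_params takes no time and is no camera call.
- close_job(): hands the job in, once; it reports no verdict.
The state is a dict: "t": time; "joints": joint angles; "joint_velocities": joint speeds; "tau": joint torques, N m; "tool_pos": TCP position; "ee_rot": TCP orientation; "force": force on the tool from outside, world axes, zero at the start; "torque": the same for the moment, N m; "opening": opening from 0.0 (shut) to 1.0 (fully open).
Only numpy, scipy, OpenCV 4.12 (cv2) and the standard library are available. Lean on these libraries where they do the work, as an engineer would, in place of code of your own. Each camera call takes 0.05 s, during which the arm holds its last target. There are 200 camera calls.

## Working session

There is one attempt and no reset: what is moved stays moved. The work goes in short steps, Python scripts to look and compute and a tool call to move; the robot and the scene stay as the last step left them, time stands still between calls to the robot, and variables do not carry over. Pictures are saved under pics/ and viewed, about 8 in all and at most 12, crops included, and the job is handed in when it is done.

Besides the shell and the picture viewer there is one more tool, called after "Emit:" as name(argument=value, ...), one argument or row to a line, values as JSON. carry_out: Moves the arm, as the interface text tells. Its arguments: {"type":"object","properties":{"travel":{"type":"array","items":{"type":"array","items":{"type":"number"}}},"angular":{"type":"array","items":{"type":"array","items":{"type":"number"}}},"claw":{"type":"array","items":{"type":"number"}},"force":{"type":"number"}},"required":["travel","angular","claw"]}

```bash
mkdir -p pics
cat > h.py <<'E'
import numpy as np, cv2
from scipy.spatial.transform import Rotation as R
from workcell import get_state, read_camera, camera_params, close_job
def snap(n,f,crop=None,s=1):
    im=read_camera(n)[:,:,::-1]; cv2.imwrite(f'pics/{f}_full.png',im)
    if crop: im=im[crop[1]:crop[3],crop[0]:crop[2]]
    cv2.imwrite(f'pics/{f}.png',cv2.resize(im,None,fx=s,fy=s,interpolation=cv2.INTER_CUBIC))
def cam(n):
    p=camera_params(n); f=200/np.tan(np.radians(p['fovy'])/2)
    return p,f
def px2w(n,u,v,z,T=None):
    p,f=cam(n); T=np.array(p['pose']) if T is None else T
    d=T[:3,:3]@np.array([(u-p['cx'])/f,(v-p['cy'])/f,1]); o=T[:3,3]
    return o+d*(z-o[2])/d[2]
def w2px(n,P):
    p,f=cam(n); T=np.linalg.inv(np.array(p['pose']))
    q=T[:3,:3]@np.array(P)+T[:3,3]; return np.array([p['cx']+f*q[0]/q[2],p['cy']+f*q[1]/q[2]])
E
python3 - <<'E'
from h import *
print(get_state()); np.set_printoptions(precision=3,suppress=True)
for n in('top','side','wrist'): print(n,camera_params(n))
snap('top','t1'); snap('side','s1')
E
```

```text
{'t': 0.0, 'joints': array([-1.44159774e+00,  3.13993334e-01,  4.49894317e-02,  1.30358040e+00,
        1.41908067e-05,  1.43116830e+00]), 'joint_velocities': array([ 0.00183546,  0.00106644, -0.00198692, -0.00061181, -0.00111757,
        0.000279  ]), 'tau': array([-3.02069930e-04, -4.80633008e+01,  2.98528862e+01,  1.96413085e-02,
       -1.36986205e-04, -5.45306605e-06]), 'tool_pos': array([ 0.15267242, -0.55416387,  0.40381687]), 'ee_rot': array([-3.11148413e+00, -4.20761872e-01, -3.69152736e-05]), 'force': array([ 0.15332109,  0.44332765, -0.14734996]), 'torque': array([-0.02945217,  0.00301664, -0.04217079]), 'opening': 0.9996170486891396}
top {'fovy': 45.9220322616526, 'cx': 322.5265046066208, 'cy': 198.00148985690623, 'pose': array([[ 0.483, -0.688,  0.541, -0.202],
       [-0.875, -0.382,  0.296, -0.578],
       [ 0.003, -0.617, -0.787,  1.202],
       [ 0.   ,  0.   ,  0.   ,  1.   ]])}
side {'fovy': 56.87580362699686, 'cx': 314.45592351333534, 'cy': 202.3363003768042, 'pose': array([[-0.805, -0.213,  0.554, -0.042],
       [-0.593,  0.319, -0.739,  0.617],
       [-0.02 , -0.923, -0.383,  0.531],
       [ 0.   ,  0.   ,  0.   ,  1.   ]])}
wrist {'fovy': 63.71281077728018, 'cx': 318.3938101216, 'cy': 196.3344972118529, 'hand_eye': array([[ 0.   , -0.948, -0.318,  0.081],
       [ 1.   , -0.   ,  0.001,  0.001],
       [-0.001, -0.318,  0.948,  0.03 ],
       [ 0.   ,  0.   ,  0.   ,  1.   ]])}
```

View pics/t1.png

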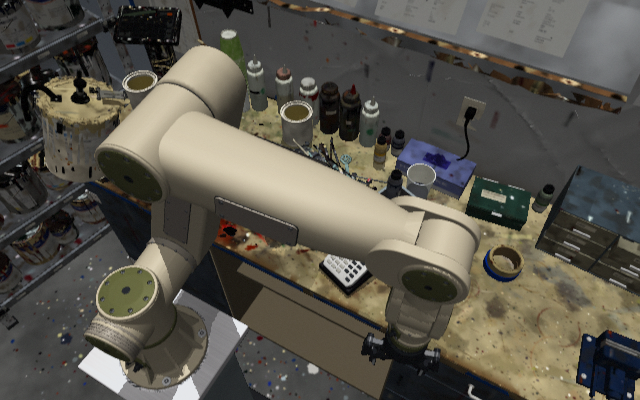

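View pics/s1.png

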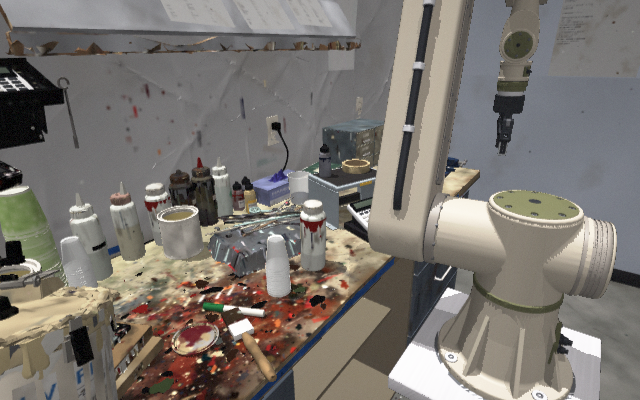

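Run:
```python
from h import *
np.set_printoptions(precision=3,suppress=True)
print('calc',px2w('top',345,272,.05),'tape',px2w('top',503,258,.164),'dropper cap',px2w('top',393,175,.249))
print('tape side',px2w('side',356,163,.164),'drop',px2w('side',324,145,.249),'bottle top',px2w('side',313,205,.184),'cups',px2w('side',276,236,.14),'calc corner',px2w('side',357,222,.03))
print('wrist R',R.from_rotvec(get_state()['ee_rot']).as_matrix())
snap('wrist','w1')
```

```text
calc [ 0.393 -0.324  0.05 ] tape [ 0.565 -0.683  0.164] dropper cap [ 0.613 -0.346  0.249]
tape side [ 0.579 -0.456  0.164] drop [ 0.622 -0.326  0.249] bottle top [ 0.452 -0.036  0.184] cups [0.477 0.073 0.14 ] calc corner [ 0.476 -0.294  0.03 ]
wrist R [[ 0.964  0.266 -0.   ]
 [ 0.266 -0.964  0.002]
 [ 0.    -0.002 -1.   ]]
```

View pics/w1.png

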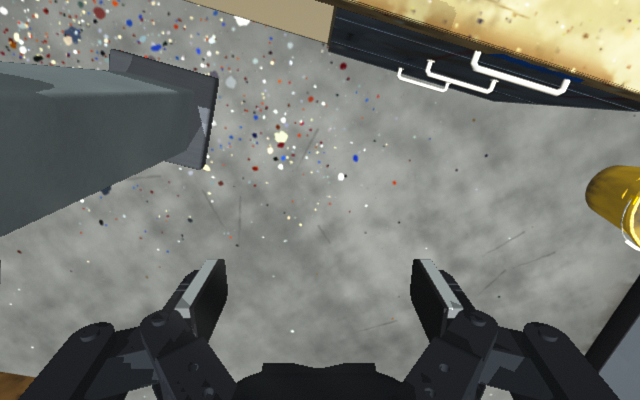

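```bash
cat >> h.py <<'E'
def Rt(yaw,lean):
    a,t=np.radians([yaw,lean]); o=np.array([np.cos(a),np.sin(a),0]); up=np.array([0,0,1.])
    z=np.sin(t)*o-np.cos(t)*up; x=np.cos(t)*o+np.sin(t)*up
    return np.c_[x,np.cross(z,x),z]
def delta(pos,yaw,lean):
    s=get_state(); R0=R.from_rotvec(s['ee_rot']).as_matrix()
    t=R0.T@(np.array(pos)-s['tool_pos'])/0.3; w=R.from_matrix(R0.T@Rt(yaw,lean)).as_rotvec()/np.radians(60)
    print('t',s['t'],'travel',np.round(t,4),'angular',np.round(w,4))
def wristT():
    s=get_state(); T=np.eye(4); T[:3,:3]=R.from_rotvec(s['ee_rot']).as_matrix(); T[:3,3]=s['tool_pos']
    return T@np.array(camera_params('wrist')['hand_eye'])
E
python3 -c "
from h import *
delta([.27,-.25,.43],-37,45);delta([.27,-.25,.43],0,22)"
```

```text
t 0.15 travel [ 0.6463 -0.8739 -0.0853] angular [-0.3437  0.6964  0.8263]
t 0.15 travel [ 0.6463 -0.8739 -0.0853] angular [-0.0506  0.3645  0.2533]
```

Emit:
carry_out(
  travel=[
    [0.65,-0.87,-0.085],
    [0.65,-0.87,-0.085],
    [0.65,-0.87,-0.085],
    [0.65,-0.87,-0.085],
    [0.65,-0.87,-0.085],
    [0.65,-0.87,-0.085],
    [0.65,-0.87,-0.085],
    [0.65,-0.87,-0.085],
  ],
  angular=[
    [-0.344,0.696,0.826],
    [-0.344,0.696,0.826],
    [-0.344,0.696,0.826],
    [-0.344,0.696,0.826],
    [-0.344,0.696,0.826],
    [-0.344,0.696,0.826],
    [-0.344,0.696,0.826],
    [-0.344,0.696,0.826],
  ],
  claw=[-1,-1,-1,-1,-1,-1,-1,-1],
)

```text
t: 1.15
tool_pos: [0.2711, -0.2497, 0.4296]
ee_rot: [2.559, -0.853, 1.059]
force: [0.0, -0.2, -0.6]
opening: 1.002
```

```bash
python3 -c "
from h import *
np.save('wT2.npy',wristT());print(get_state()['tool_pos'],get_state()['joints'])
snap('wrist','w2');snap('side','s2');snap('top','t2')"
```

```text
[ 0.27113079 -0.24970821  0.42956908] [-1.06626069 -0.46722152 -0.77991509  0.51848471  0.29312641  2.83323518]
```

View pics/w2.png

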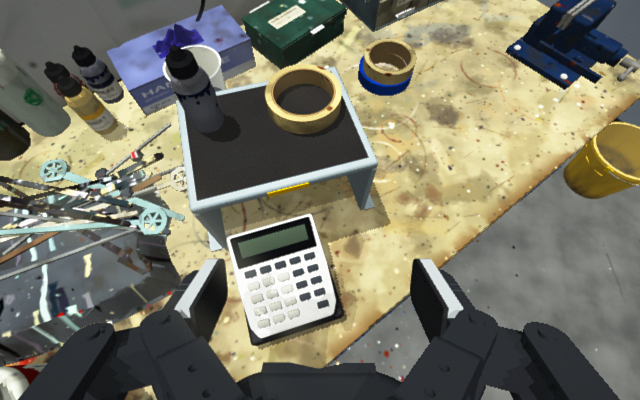

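```bash
python3 -c "
import cv2
im=cv2.imread('pics/w2_full.png')[60:350,150:390]
cv2.imwrite('pics/w2c.png',cv2.resize(im[0:],(660,600*290*0+797)[::1] if 0 else (496,600),interpolation=cv2.INTER_CUBIC))"
```

```text
(no output)
```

View pics/w2c.png

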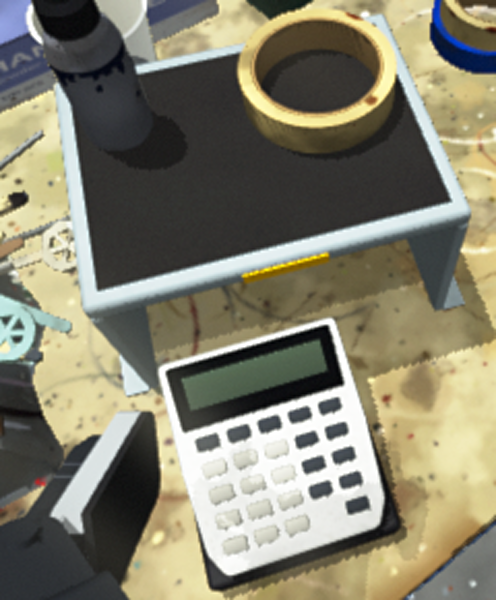

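```bash
cat > fit.py <<'E'
from h import *
np.set_printoptions(precision=4,suppress=True)
T=np.load('wT2.npy'); S=2.0677
f=lambda u,v,z:px2w('wrist',150+u/S,60+v/S,z,T)
P={k:f(*a) for k,a in dict(FL=(82,297,.139),FR=(469,213,.139),BL=(57,84,.139),BR=(383,14,.139),mid=(286,266,.135),
 cFL=(160,367,.09),cFR=(333,320,.09),nL=(211,589,0),nR=(400,531,0)).items()}
for k in P: print(k,P[k])
d=lambda a,b:P[b]-P[a]
yaw=lambda v:np.degrees(np.arctan2(v[1],v[0]))
print('shelf w',np.linalg.norm(d('FL','FR')),np.linalg.norm(d('BL','BR')),'depth',np.linalg.norm(d('FL','BL')),np.linalg.norm(d('FR','BR')))
print('yaw',yaw(d('FL','FR'))+90,yaw(d('BL','BR'))+90,yaw(d('FL','BL')),yaw(d('FR','BR')))
print('calc w',np.linalg.norm(d('cFL','cFR')),np.linalg.norm(d('nL','nR')),'yaw',yaw(d('cFL','cFR'))+90,yaw(d('nL','nR'))+90, yaw((P['cFL']+P['cFR']-P['nL']-P['nR'])), np.linalg.norm((P['cFL']+P['cFR']-P['nL']-P['nR'])[:2]/2))
E
python3 fit.py
```

```text
FL [ 0.544  -0.2756  0.139 ]
FR [ 0.4582 -0.4795  0.139 ]
BL [ 0.6911 -0.3321  0.139 ]
BR [ 0.6147 -0.5394  0.139 ]
mid [ 0.4951 -0.3759  0.135 ]
cFL [ 0.5059 -0.2881  0.09  ]
cFR [ 0.4687 -0.3883  0.09  ]
nL [ 0.3976 -0.2375 -0.    ]
nR [ 0.3524 -0.3555  0.    ]
shelf w 0.22126502285009236 0.22092885583276445 depth 0.15767783975755803 0.1675756026055298
yaw -22.796475457535195 -20.232026777294607 -21.02063506334516 -20.934876007259735
calc w 0.10681761073918987 0.12638220519603932 yaw -20.382016209072503 -20.928652230948046 -20.36725641513743 0.11980673722908826
```

```bash
python3 -c "
from h import *
T=np.load('wT2.npy')
for u,v in ((190,300),(165,215),(150,265)): print(px2w('wrist',u,v,.07,T))
delta([.234,-.242,.25],-20.8,45)"
```

```text
[ 0.47350456 -0.21330774  0.07      ]
[ 0.59266674 -0.23671157  0.07      ]
[ 0.54128887 -0.19275686  0.07      ]
t 1.3 travel [-0.5068  0.0501  0.3416] angular [ 0.1909  0.0015 -0.1904]
```

View pics/s2.png

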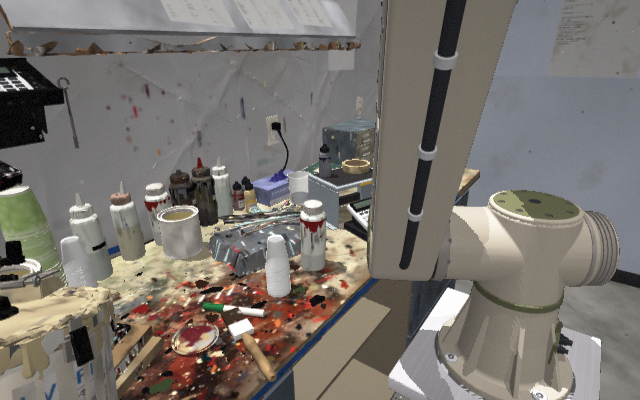

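Emit:
carry_out(
  travel=[
    [-0.507,0.05,0.342],
    [-0.507,0.05,0.342],
    [-0.507,0.05,0.342],
    [-0.507,0.05,0.342],
    [-0.507,0.05,0.342],
  ],
  angular=[
    [0.191,0.0015,-0.19],
    [0.191,0.0015,-0.19],
    [0.191,0.0015,-0.19],
    [0.191,0.0015,-0.19],
    [0.191,0.0015,-0.19],
  ],
  claw=[-1,-1,-1,-1,-1],
)

```text
t: 1.92
tool_pos: [0.2381, -0.2639, 0.2751]
ee_rot: [2.771, -0.499, 1.111]
force: [-0.4, -0.1, -0.1]
opening: 1.004
```

```bash
python3 -c "
from h import *
np.save('wT3.npy',wristT());print(get_state()['tool_pos'],get_state()['joints'])
snap('wrist','w3')
delta([.234,-.242,.124],-20.8,45)"
```

```text
[ 0.23812331 -0.26387731  0.27511609] [-1.27412876 -0.25464124 -1.02513932  0.29011744  0.59032251  2.38172588]
t 1.975 travel [-0.3762 -0.0555  0.3403] angular [-0.0193  0.0239 -0.0001]
```

View pics/w3.png

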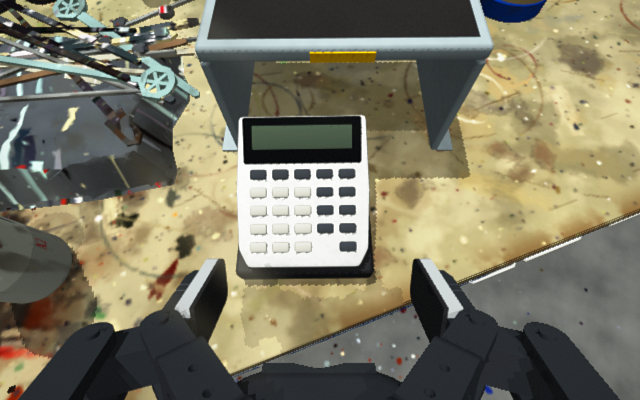

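```bash
python3 - <<'E'
from h import *
np.set_printoptions(precision=4,suppress=True)
T=np.load('wT3.npy')
g=lambda u,v,z:px2w('wrist',u,v,z,T)[:2]
yaw=lambda v:np.degrees(np.arctan2(v[1],v[0]))
L,Rr=g(196,42,.139),g(494,40,.139); print('front',L,Rr,np.linalg.norm(L-Rr),yaw(Rr-L)+90,(L+Rr)/2)
print('mark',g(342.5,57,.132))
a,b=g(222,150,.003),g(457,150,.003);print('flange',a,b,np.linalg.norm(a-b),yaw(b-a)+90,(a+b)/2)
n1,n2=g(238,278,0),g(373,276,0);print('near',n1,n2,np.linalg.norm(n1-n2),yaw(n2-n1)+90,(n1+n2)/2)
c1,c2=g(238.5,117,.09),g(366,115.5,.09);print('far',c1,c2,np.linalg.norm(c1-c2),yaw(c2-c1)+90,(c1+c2)/2, yaw((c1+c2)-(n1+n2)))
E
python3 -c "
import cv2
im=cv2.imread('pics/w3_full.png')[20:300,180:510]
cv2.imwrite('pics/w3c.png',cv2.resize(im,(660,560),interpolation=cv2.INTER_CUBIC))"
```

```text
front [ 0.5433 -0.2749] [ 0.4644 -0.4852] 0.22463397376988575 -20.558215510122167 [ 0.5038 -0.3801]
mark [ 0.4959 -0.3762]
flange [ 0.5419 -0.255 ] [ 0.4489 -0.5026] 0.2644925935678808 -20.607442924861317 [ 0.4954 -0.3788]
near [ 0.3967 -0.2367] [ 0.354 -0.358] 0.12856732130645993 -19.36585185837906 [ 0.3753 -0.2974]
far [ 0.505  -0.2865] [ 0.4679 -0.3889] 0.10892967330765016 -19.90210000279201 [ 0.4864 -0.3377] -19.960469814849034
```

View pics/w3c.png

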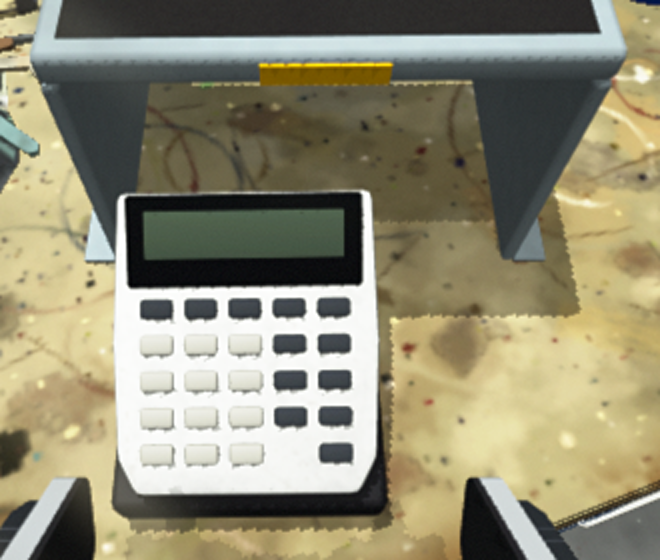

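```bash
python3 -c "
from h import *
delta([.291,-.266,.160],-20.5,20)"
```

```text
t 1.975 travel [-0.1443 -0.0471  0.3952] angular [-1.640e-02 -3.928e-01 -2.000e-04]
```

Emit:
carry_out(
  travel=[
    [-0.07,-0.024,0.198],
    [-0.144,-0.047,0.3],
    [-0.144,-0.047,0.395],
    [-0.144,-0.047,0.395],
    [-0.144,-0.047,0.395],
  ],
  angular=[
    [-0.016,-0.196,0],
    [-0.016,-0.393,0],
    [-0.016,-0.393,0],
    [-0.016,-0.393,0],
    [-0.016,-0.393,0],
  ],
  claw=[-1,-1,-1,-1,-1],
)

```text
t: 2.6
tool_pos: [0.2912, -0.2658, 0.1611]
ee_rot: [2.986, -0.538, 0.529]
force: [-0.3, 1.7, -0.4]
opening: 1.004
```

```bash
python3 -c "
from h import *
np.save('wT4.npy',wristT());s=get_state();print(s['tool_pos'],s['joints'],s['force'])
snap('wrist','w4',(120,100,520,380),1.6)
delta([.291,-.266,.160],-20.5,20)"
```

```text
[ 0.29115597 -0.26581811  0.16114568] [-1.01362775  0.11815115 -0.95340444  0.2171775   0.21102355  2.51472801] [-0.30619271  1.71188554 -0.38335063]
t 2.65 travel [-0.0011  0.0002  0.0041] angular [ 0.0005 -0.0017  0.0005]
```

View pics/w4.png

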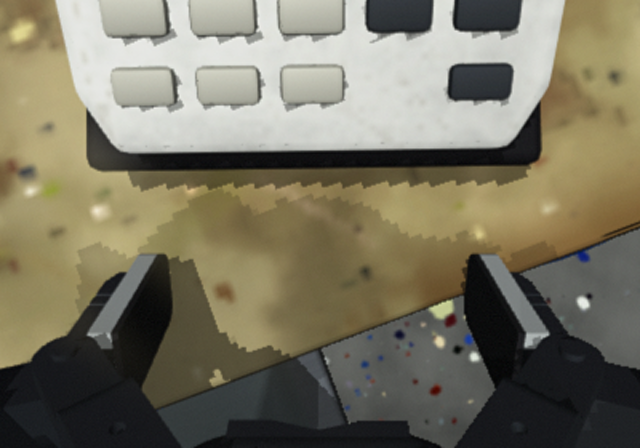

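Emit:
carry_out(
  travel=[
    [0.0439,0,0.016],
    [0.0877,0,0.0319],
    [0.1191,0.0067,0.0433],
    [0.1504,0.0133,0.0547],
    [0.1817,0.02,0.0661],
    [0.2131,0.0267,0.0775],
    [0.2444,0.0333,0.0889],
    [0.2757,0.04,0.1003],
  ],
  angular=[
    [0,0,0],
    [0,0,0],
    [0,0,0],
    [0,0,0],
    [0,0,0],
    [0,0,0],
    [0,0,0],
    [0,0,0],
  ],
  claw=[-1,-1,-1,-1,-1,-1,-1,-1],
)

```text
t: 3.65
tool_pos: [0.3697, -0.3082, 0.1612]
ee_rot: [2.985, -0.539, 0.528]
force: [-0.3, 0.9, -0.7]
opening: 1.002
```

```bash
python3 -c "
from h import *
s=get_state();print(s['tool_pos'],s['force'])
T=wristT();np.save('wT5.npy',T);snap('wrist','w5',(120,20,520,380),1.6)
p=s['tool_pos'];u=np.array([np.cos(np.radians(-20.5)),np.sin(np.radians(-20.5)),0]);print('contact',p+.065*u)"
```

```text
[ 0.36974956 -0.30820297  0.16120611] [-0.32487722  0.9094896  -0.71800014]
contact [ 0.43063325 -0.33096645  0.16120611]
```

View pics/w5.png

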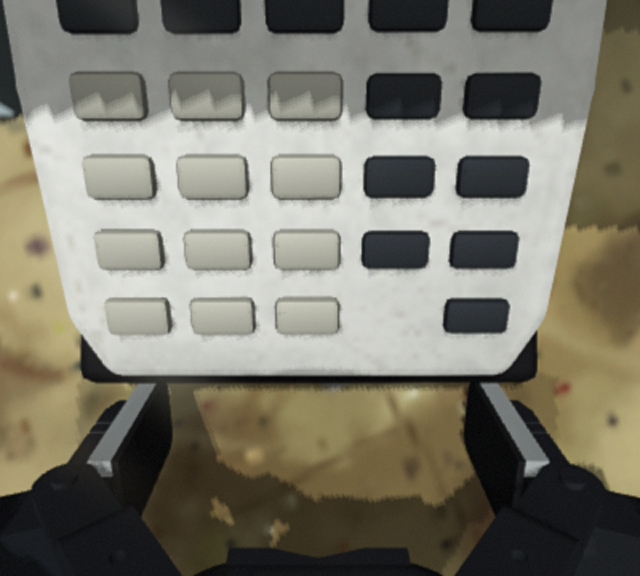

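Run:
```python
from h import *
np.set_printoptions(precision=4,suppress=True)
T=np.load('wT5.npy');bay=np.array([.5727,-.4051]);a=np.radians(-20.6);M=np.array([[np.cos(a),np.sin(a)],[-np.sin(a),np.cos(a)]])
for z in(.022,):
    n=[px2w('wrist',120+u/1.6,20+382/1.6,z,T)[:2] for u in(82,537)]
    print(z,[M@(q-bay) for q in n],np.linalg.norm(n[0]-n[1]),M@(sum(n)/2-bay))
print('tcp bay',M@(get_state()['tool_pos'][:2]-bay))
# retreat then lean 45 target
u=M[0];v=M[1]
```

```text
0.022 [array([-0.1598,  0.0815]), array([-0.1596, -0.0408])] 0.12224602114931252 [-0.1597  0.0204]
tcp bay [-0.2226  0.0186]
```

```bash
cat >> h.py <<'E'
bay=np.array([.5727,-.4051]);ab=np.radians(-20.6);Mb=np.array([[np.cos(ab),np.sin(ab)],[-np.sin(ab),np.cos(ab)]])
def bd(x,y,z,yaw,lean): delta([*(bay+Mb.T@np.array([x,y])),z],yaw,lean)
def where():
    s=get_state();print('t',s['t'],'bay',np.round(Mb@(s['tool_pos'][:2]-bay),4),'z',round(s['tool_pos'][2],4),'F',np.round(s['force'],1),'j',np.round(s['joints'],2))
E
python3 -c "
from h import *
where();bd(-.238,.0186,.165,-20.6,20);bd(-.293,.019,.14,-20.6,45)"
```

```text
t 3.7 bay [-0.2226  0.0186] z 0.1617 F [ 1.1  0.8 -0.5] j [-0.91  0.26 -0.77  0.25  0.18  2.62]
t 3.7 travel [-0.0443 -0.0001 -0.028 ] angular [ 0.0007 -0.0035  0.0026]
t 3.7 travel [-0.2452 -0.002  -0.0131] angular [1.000e-04 4.131e-01 2.700e-03]
```

Emit:
carry_out(
  travel=[
    [-0.0443,0,-0.028],
    [-0.0443,0,-0.028],
    [-0.11,-0.001,-0.025],
    [-0.18,-0.002,-0.02],
    [-0.245,-0.002,-0.013],
    [-0.245,-0.002,-0.013],
    [-0.245,-0.002,-0.013],
  ],
  angular=[
    [0,0,0],
    [0,0,0],
    [0,0.14,0.001],
    [0,0.28,0.002],
    [0,0.413,0.003],
    [0,0.413,0.003],
    [0,0.413,0.003],
  ],
  claw=[-1,-1,-1,-1,-1,-1,-1],
)

```text
t: 4.58
tool_pos: [0.3246, -0.32, 0.1602]
ee_rot: [2.79, -0.493, 1.095]
force: [0.8, -0.5, -0.5]
opening: 1.002
```

```bash
python3 -c "
from h import *
where();bd(-.293,.0190,.124,-20.6,45)"
```

```text
t 4.575 bay [-0.2622 -0.0076] z 0.1602 F [ 0.8 -0.5 -0.5] j [-1.09  0.21 -1.03 -0.25  0.49  2.55]
t 4.575 travel [-0.1574 -0.088   0.0217] angular [-0.0266  0.0397 -0.0017]
```

```bash
python3 -c "
from h import *
bd(-.24,.0195,.19,-20.6,20);bd(-.235,.0195,.160,-20.6,20)"
```

```text
t 4.575 travel [ 0.1216 -0.0912 -0.0205] angular [-0.0265 -0.377   0.0041]
t 4.575 travel [ 0.0661 -0.0887  0.0643] angular [-0.0265 -0.377   0.0041]
```

Emit:
carry_out(
  travel=[
    [0.09,-0.06,-0.06],
    [0.122,-0.091,-0.021],
    [0.122,-0.091,-0.021],
    [0.122,-0.091,-0.021],
    [0.066,-0.0887,0.064],
    [0.066,-0.0887,0.064],
    [0.066,-0.0887,0.064],
  ],
  angular=[
    [-0.013,-0.17,0],
    [-0.0265,-0.377,0.004],
    [-0.0265,-0.377,0.004],
    [-0.0265,-0.377,0.004],
    [-0.0265,-0.377,0.004],
    [-0.0265,-0.377,0.004],
    [-0.0265,-0.377,0.004],
  ],
  claw=[-1,-1,-1,-1,-1,-1,-1],
)

```text
t: 5.45
tool_pos: [0.359, -0.3035, 0.1599]
ee_rot: [2.987, -0.543, 0.525]
force: [-0.1, 0.3, 0.5]
opening: 0.997
```

```bash
python3 -c "
from h import *
where();bd(-.235,.0195,.160,-20.6,20);bd(-.2226,.0195,.160,-20.6,20);bd(-.178,.007,.160,-20.6,20)"
```

```text
t 5.45 bay [-0.2358  0.0199] z 0.1599 F [-0.1  0.3  0.5] j [-0.92  0.24 -0.79  0.24  0.18  2.61]
t 5.45 travel [0.0027 0.0013 0.0006] angular [-0.0008  0.001  -0.0002]
t 5.45 travel [0.0415 0.0013 0.0147] angular [-0.0008  0.001  -0.0002]
t 5.45 travel [0.1813 0.043  0.0654] angular [-0.0008  0.001  -0.0002]
```

Emit:
carry_out(
  travel=[
    [0.021,0.001,0.007],
    [0.0415,0.0015,0.0147],
    [0.07,0.01,0.025],
    [0.098,0.018,0.035],
    [0.126,0.027,0.045],
    [0.154,0.035,0.055],
    [0.181,0.043,0.0654],
    [0.181,0.043,0.0654],
  ],
  angular=[
    [0,0,0],
    [0,0,0],
    [0,0,0],
    [0,0,0],
    [0,0,0],
    [0,0,0],
    [0,0,0],
    [0,0,0],
  ],
  claw=[-1,-1,-1,-1,-1,-1,-1,-1],
)

```text
t: 6.45
tool_pos: [0.4094, -0.3368, 0.1602]
ee_rot: [2.985, -0.542, 0.527]
force: [-0.1, 0.4, 2.0]
opening: 1.003
```

```bash
python3 -c "
from h import *
where();np.save('wT6.npy',wristT());snap('wrist','w6')
bd(-.2,.007,.163,-20.6,20);bd(-.22,.007,.18,-20.6,30);bd(-.247,.007,.135,-20.6,45)"
```

```text
t 6.45 bay [-0.1769  0.0065] z 0.1602 F [-0.1  0.4  2. ] j [-0.88  0.33 -0.66  0.28  0.17  2.65]
t 6.5 travel [-0.0683 -0.0014 -0.0349] angular [-0.0001 -0.0004  0.0001]
t 6.5 travel [-0.1115 -0.0015 -0.111 ] angular [-1.000e-04  1.663e-01  1.000e-04]
t 6.5 travel [-0.2474 -0.0015 -0.0009] angular [-1.000e-04  4.163e-01  1.000e-04]
```

Emit:
carry_out(
  travel=[
    [-0.068,-0.001,-0.035],
    [-0.068,-0.001,-0.035],
    [-0.112,-0.001,-0.09],
    [-0.18,-0.001,-0.05],
    [-0.247,-0.001,-0.001],
    [-0.247,-0.001,-0.001],
    [-0.247,-0.001,-0.001],
  ],
  angular=[
    [0,0,0],
    [0,0,0],
    [0,0.16,0],
    [0,0.3,0],
    [0,0.416,0],
    [0,0.416,0],
    [0,0.416,0],
  ],
  claw=[-1,-1,-1,-1,-1,-1,-1],
)

```text
t: 7.38
tool_pos: [0.3521, -0.3238, 0.1408]
ee_rot: [2.758, -0.497, 1.117]
force: [0.9, 1.0, -0.4]
opening: 1.005
```

```bash
python3 -c "
from h import *
where();np.save('wT7.npy',wristT());snap('wrist','w7',(120,0,520,300),2)
bd(-.245,.007,.124,-20.6,45)"
```

```text
t 7.375 bay [-0.2351 -0.0015] z 0.1408 F [ 0.9  1.  -0.4] j [-1.03  0.3  -1.03 -0.4   0.46  2.62]
t 7.425 travel [-0.0631 -0.0275  0.018 ] angular [-0.0096  0.0158 -0.0007]
```

View pics/w7.png

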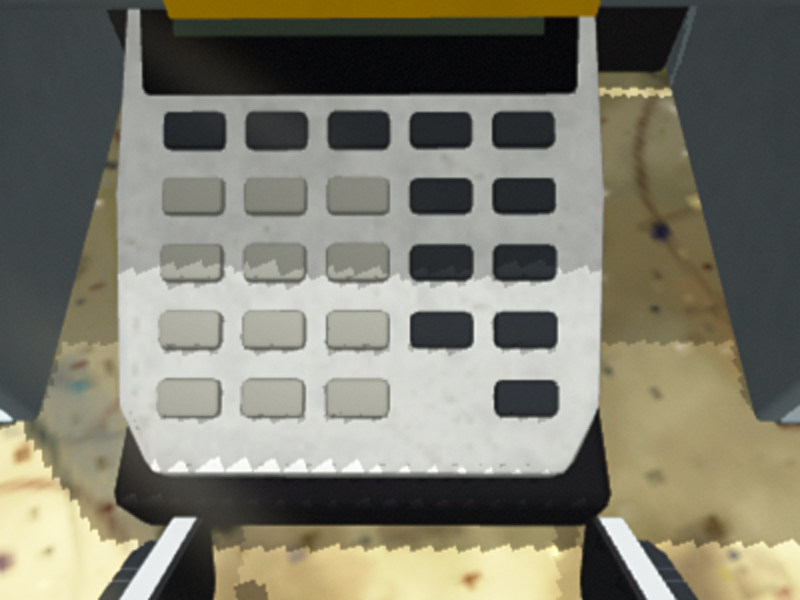

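Run:
```python
from h import *
np.set_printoptions(precision=4,suppress=True)
T=np.load('wT7.npy')
g=lambda u,v,z:Mb@(px2w('wrist',120+u/2,v/2,z,T)[:2]-bay)
for k,a in dict(pL=(40,418,0),pR=(755,419,0),mL=(165,16,.126),mR=(600,16,.126),sL0=(118,505,.0),sR0=(608,503,.0),sL=(118,497,.022),sR=(608,495,.022),botL=(155,523,0),botR=(575,523,0),dispL=(143,93,.078),dispR=(578,93,.078),keyL=(157,398,.034),keyR=(558,398,.034),kuL=(163,130,.072),kuR=(555,130,.072)).items(): print(k,g(*a))
bd(-.234,.008,.15,-20.6,38);bd(-.233,.008,.137,-20.6,38)
```

```text
pL [-0.0795  0.1062]
pR [-0.0792 -0.1067]
mL [-0.0807  0.0264]
mR [-0.0809 -0.0258]
sL0 [-0.106   0.0776]
sR0 [-0.1049 -0.0598]
sL [-0.1101  0.068 ]
sR [-0.1091 -0.0529]
botL [-0.1111  0.0663]
botR [-0.1105 -0.05  ]
dispL [-0.0357  0.0546]
dispR [-0.0359 -0.0402]
keyL [-0.0886  0.0578]
keyR [-0.0884 -0.0401]
kuL [-0.0402  0.0515]
kuR [-0.0404 -0.036 ]
t 7.425 travel [ 0.0235 -0.0312 -0.0187] angular [-0.0096 -0.1009 -0.0001]
t 7.425 travel [-0.0042 -0.0309  0.0147] angular [-0.0096 -0.1009 -0.0001]
```

Emit:
carry_out(
  travel=[
    [0.0235,-0.031,-0.019],
    [0.0235,-0.031,-0.019],
    [-0.004,-0.031,0.0147],
    [-0.004,-0.031,0.0147],
    [-0.004,-0.031,0.0147],
  ],
  angular=[
    [-0.01,-0.1,0],
    [-0.01,-0.1,0],
    [-0.01,-0.1,0],
    [-0.01,-0.1,0],
    [-0.01,-0.1,0],
  ],
  claw=[-1,-1,-1,-1,-1],
)

```text
t: 8.05
tool_pos: [0.3573, -0.3154, 0.137]
ee_rot: [2.818, -0.512, 0.972]
force: [-0.1, -0.6, 1.0]
opening: 1.0
```

```bash
python3 -c "
from h import *
where();bd(-.233,.008,.137,-20.6,38);bd(-.218,.008,.137,-20.6,38);bd(-.193,.003,.137,-20.6,38)"
```

```text
t 8.05 bay [-0.2331  0.0082] z 0.137 F [-0.1 -0.6  1. ] j [-0.99  0.29 -0.98 -0.26  0.37  2.62]
t 8.05 travel [0.0004 0.0006 0.0002] angular [ 0.0001 -0.0012 -0.0002]
t 8.05 travel [0.0398 0.0006 0.031 ] angular [ 0.0001 -0.0012 -0.0002]
t 8.05 travel [0.1054 0.0172 0.0824] angular [ 0.0001 -0.0012 -0.0002]
```

Emit:
carry_out(
  travel=[
    [0.02,0.0006,0.016],
    [0.038,0.0006,0.03],
    [0.055,0.005,0.043],
    [0.072,0.009,0.056],
    [0.089,0.013,0.069],
    [0.1054,0.0172,0.0824],
    [0.1054,0.0172,0.0824],
  ],
  angular=[
    [0,0,0],
    [0,0,0],
    [0,0,0],
    [0,0,0],
    [0,0,0],
    [0,0,0],
    [0,0,0],
  ],
  claw=[-1,-1,-1,-1,-1,-1,-1],
)

```text
t: 8.93
tool_pos: [0.3937, -0.3349, 0.1372]
ee_rot: [2.817, -0.511, 0.973]
force: [-0.1, -0.4, 0.4]
opening: 1.002
```

```bash
python3 -c "
from h import *
where();bd(-.212,.003,.14,-20.6,38);bd(-.224,.003,.13,-20.6,48);bd(-.22,.003,.119,-20.6,48)"
```

```text
t 8.925 bay [-0.1922  0.0028] z 0.1372 F [-0.1 -0.4  0.4] j [-0.95  0.34 -0.9  -0.24  0.35  2.66]
t 8.925 travel [-0.0461 -0.0008 -0.0481] angular [ 0.0003 -0.002   0.0005]
t 8.925 travel [-0.0982 -0.0008 -0.0465] angular [0.0003 0.1646 0.0005]
t 8.925 travel [-0.1103 -0.0009 -0.0095] angular [0.0003 0.1646 0.0005]
```

Emit:
carry_out(
  travel=[
    [-0.046,-0.001,-0.048],
    [-0.046,-0.001,-0.048],
    [-0.098,-0.001,-0.0465],
    [-0.098,-0.001,-0.0465],
    [-0.11,-0.001,-0.0095],
    [-0.11,-0.001,-0.0095],
    [-0.11,-0.001,-0.0095],
  ],
  angular=[
    [0,0,0],
    [0,0,0],
    [0,0.165,0],
    [0,0.165,0],
    [0,0.165,0],
    [0,0.165,0],
    [0,0.165,0],
  ],
  claw=[-1,-1,-1,-1,-1,-1,-1],
)

```text
t: 9.8
tool_pos: [0.3737, -0.3329, 0.1223]
ee_rot: [2.713, -0.489, 1.192]
force: [-0.3, 0.6, -0.1]
opening: 1.0
```

```bash
python3 -c "
from h import *
where();np.save('wT8.npy',wristT());snap('wrist','w8',(120,0,520,300),2)
bd(-.22,.003,.119,-20.6,48);bd(-.211,.003,.119,-20.6,48);bd(-.193,-.001,.119,-20.6,48)
# edge detection: dark stand vs worktop on full image rows
im=cv2.imread('pics/w8_full.png').astype(int).sum(2)
for r in range(200,290,6): print(r,''.join('#' if im[r,c]<110 else '.' for c in range(160,460,3)))
"
```

```text
t 9.8 bay [-0.2117 -0.0024] z 0.1223 F [-0.3  0.6 -0.1] j [-1.    0.4  -1.03 -0.57  0.46  2.67]
t 9.85 travel [-0.028  -0.0185 -0.0128] angular [-0.0054  0.0091  0.0003]
t 9.85 travel [-0.0077 -0.0184  0.0093] angular [-0.0054  0.0091  0.0003]
t 9.85 travel [ 0.0329 -0.0048  0.0534] angular [-0.0054  0.0091  0.0003]
200 ....................................................................................................
206 ....................................................................................................
212 ..........................................................................................#.........
218 .........................................................................................##.........
224 ........................................................................................####........
230 .......................................................................................#####........
236 .....................................................................................########.......
242 .....#.........................##############################################################.......
248 .....###........................#############################################################.......
254 ......######....................#############################################################.......
260 ........#######..................######################################################.............
266 ....................................................................................####............
272 ...........#......#.................................................................#####.....#.....
278 ................######..............................................................######.....###..
284 ...............#######..............................................................#######.........
```

```bash
python3 -c "
from h import *
bd(-.213,.003,.127,-20.6,44)"
```

```text
t 9.85 travel [ 0.0074 -0.0185 -0.0137] angular [-0.0054 -0.0576  0.0005]
```

Emit:
carry_out(
  travel=[
    [0.0074,-0.006,-0.0137],
    [0.0074,-0.0185,-0.0137],
    [0.0074,-0.0185,-0.0137],
  ],
  angular=[
    [-0.0054,-0.0576,0],
    [-0.0054,-0.0576,0],
    [-0.0054,-0.0576,0],
  ],
  claw=[-1,-1,-1],
)

```text
t: 10.22
tool_pos: [0.3745, -0.3271, 0.1274]
ee_rot: [2.749, -0.498, 1.113]
force: [0.1, 0.2, -0.3]
opening: 0.997
```

```bash
python3 -c "
from h import *
where();snap('wrist','w9');np.save('wT9.npy',wristT());bd(-.205,.003,.127,-20.6,44);bd(-.190,-.0005,.127,-20.6,44)"
```

```text
t 10.225 bay [-0.2129  0.0033] z 0.1274 F [ 0.1  0.2 -0.3] j [-0.99  0.36 -1.   -0.46  0.42  2.66]
t 10.275 travel [0.019  0.0008 0.0189] angular [-0.0001 -0.0008  0.0009]
t 10.275 travel [0.0549 0.0125 0.0536] angular [-0.0001 -0.0008  0.0009]
```

Run:
```python
from h import *
np.set_printoptions(precision=4,suppress=True)
def ana(f,wt,h0=.023):
    T=np.load(wt);im=cv2.imread(f'pics/{f}_full.png');hsv=cv2.cvtColor(im,cv2.COLOR_BGR2HSV)
    m=((hsv[:,:,1]<40)&(hsv[:,:,2]>110)).astype(np.uint8);m[260:]=0;m[:40]=0
    m=cv2.morphologyEx(m,cv2.MORPH_CLOSE,np.ones((25,25)));m=cv2.morphologyEx(m,cv2.MORPH_OPEN,np.ones((15,15)))
    n,l,st,c=cv2.connectedComponentsWithStats(m);i=max(range(1,n),key=lambda i:st[i][4] if 250<c[i][0]<390 else 0);print(f,st[i])
    for r in (70,90,110,130,150,170,190,200):
        cs=np.where(l[r]==i)[0]
        if len(cs)<50: continue
        z=.06
        for _ in range(6):
            a=[Mb@(px2w('wrist',u,r,z,T)[:2]-bay) for u in(cs[0]-.5,cs[-1]+.5)]
            z=.023+.5*((a[0][0]+a[1][0])/2-X0)
        print(r,cs[0],cs[-1],'x',a[0][0],'z',z,'mid y',(a[0][1]+a[1][1])/2,'w',a[0][1]-a[1][1])
X0=-.111;ana('w7','wT7.npy')
X0=-.086;ana('w9','wT9.npy')
```

```text
w7 [  143    47   279   191 46873]
70 180 420 x -0.032744110475253926 z 0.0620757800709099 mid y 0.008380848961619846 w 0.11658245967262931
90 179 421 x -0.04124331070590117 z 0.05785002790642685 mid y 0.008379633984985542 w 0.1178314943797567
110 179 421 x -0.049886300299841445 z 0.053551272183005816 mid y 0.00836455368425719 w 0.1179966318888398
130 179 420 x -0.05858747426965845 z 0.04922191754648792 mid y 0.00858724689386239 w 0.11763490734430324
150 179 420 x -0.06731287186614952 z 0.04487911596122272 mid y 0.008568187922062934 w 0.11774408348968668
170 179 420 x -0.07605135620693013 z 0.04052858054788863 mid y 0.008549634547037069 w 0.11785517687386751
190 146 419 x -0.08483660600228696 z 0.03616316421427368 mid y 0.016876223441749848 w 0.13369735892119483
200 143 418 x -0.089224125648187 z 0.033979642246618515 mid y 0.017851315487375088 w 0.13475658665889811
w9 [  185    40   262   180 45117]
70 185 446 x -0.019106035797582747 z 0.05650315211630014 mid y 0.0035299464684779257 w 0.11805729707559759
90 185 446 x -0.02708591447951427 z 0.05250994268416141 mid y 0.0035222587067396706 w 0.1182199189296533
110 186 445 x -0.03514201851286593 z 0.04847843167708006 mid y 0.0035142509180815344 w 0.1174137928091406
130 186 445 x -0.043223602823556175 z 0.04443477776854863 mid y 0.003505517602670826 w 0.1174958034084429
150 186 444 x -0.05131279657989672 z 0.04038733306195842 mid y 0.0037231110992783194 w 0.11713107869342856
170 187 444 x -0.05940680415202993 z 0.0363376687918715 mid y 0.0034884900278938334 w 0.11677781034519283
190 190 440 x -0.06750740763589419 z 0.03228397545007496 mid y 0.0037077708515141986 w 0.11371593046046959
200 195 435 x -0.07155984040085886 z 0.03025521337768671 mid y 0.0037054771816166336 w 0.10923990371383455
```

Emit:
carry_out(
  travel=[
    [0.01,0.0008,0.01],
    [0.019,0.0008,0.0189],
    [0.028,0.004,0.0276],
    [0.037,0.0075,0.0363],
    [0.046,0.011,0.045],
    [0.055,0.0145,0.0536],
    [0.055,0.0145,0.0536],
  ],
  angular=[
    [0,0,0],
    [0,0,0],
    [0,0,0],
    [0,0,0],
    [0,0,0],
    [0,0,0],
    [0,0,0],
  ],
  claw=[-1,-1,-1,-1,-1,-1,-1],
)

```text
t: 11.15
tool_pos: [0.3948, -0.3396, 0.127]
ee_rot: [2.749, -0.498, 1.112]
force: [0.6, 0.8, -0.3]
opening: 1.007
```

```bash
python3 -c "
from h import *
where();snap('wrist','w10');np.save('wT10.npy',wristT());bd(-.186,-.001,.127,-20.6,44);bd(-.184,-.001,.127,-20.6,44)"
```

```text
t 11.15 bay [-0.1896 -0.0013] z 0.127 F [ 0.6  0.8 -0.3] j [-0.96  0.39 -0.95 -0.44  0.41  2.68]
t 11.2 travel [ 0.0086 -0.001   0.0086] angular [ 0.0003 -0.0011  0.0011]
t 11.2 travel [ 0.0134 -0.001   0.0132] angular [ 0.0003 -0.0011  0.0011]
```

Emit:
carry_out(
  travel=[
    [0.0045,0,0.0045],
    [0.0086,0,0.0086],
    [0.0086,0,0.0086],
  ],
  angular=[
    [0,0,0],
    [0,0,0],
    [0,0,0],
  ],
  claw=[-1,-1,-1],
)

```text
t: 11.58
tool_pos: [0.3983, -0.3411, 0.127]
ee_rot: [2.748, -0.498, 1.112]
force: [-1.8, -0.3, -0.1]
opening: 0.999
```

Emit:
carry_out(
  travel=[
    [0.003,0,0.003],
    [0.005,0,0.005],
    [0.005,0,0.005],
  ],
  angular=[
    [0,0,0],
    [0,0,0],
    [0,0,0],
  ],
  claw=[-1,-1,-1],
)

```text
t: 11.95
tool_pos: [0.4001, -0.3418, 0.127]
ee_rot: [2.748, -0.498, 1.112]
force: [-3.7, 1.6, 3.4]
opening: 1.001
```

```bash
cat > ana.py <<'E'
import sys
from h import *
def ana(f,wt,X0):
    T=np.load(wt);im=cv2.imread(f'pics/{f}_full.png');hsv=cv2.cvtColor(im,cv2.COLOR_BGR2HSV)
    m=((hsv[:,:,1]<40)&(hsv[:,:,2]>110)).astype(np.uint8);m[260:]=0;m[:40]=0
    m=cv2.morphologyEx(m,cv2.MORPH_CLOSE,np.ones((25,25)));m=cv2.morphologyEx(m,cv2.MORPH_OPEN,np.ones((15,15)))
    n,l,st,c=cv2.connectedComponentsWithStats(m);i=max(range(1,n),key=lambda i:st[i][4] if 250<c[i][0]<390 else 0)
    b=st[i][1]+st[i][3];print(f,'bottom row',b,'x',Mb@(px2w('wrist',st[i][0]+st[i][2]/2,b,.026,T)[:2]-bay))
    for r in (70,110,150,170):
        cs=np.where(l[r]==i)[0]
        if len(cs)<50: continue
        z=.06
        for _ in range(6):
            a=[Mb@(px2w('wrist',u,r,z,T)[:2]-bay) for u in(cs[0]-.5,cs[-1]+.5)]
            z=.023+.5*((a[0][0]+a[1][0])/2-X0)
        print(r,cs[0],cs[-1],'x',a[0][0].round(4),'mid y',((a[0][1]+a[1][1])/2).round(4),'w',(a[0][1]-a[1][1]).round(4))
E
python3 -c "
from h import *
from ana import ana
where();snap('wrist','w11');np.save('wT11.npy',wristT())
ana('w7','wT7.npy',-.111);ana('w9','wT9.npy',-.086);ana('w10','wT10.npy',-.071);ana('w11','wT11.npy',-.067)"
```

```text
t 11.95 bay [-0.1838 -0.0014] z 0.127 F [-3.7  1.6  3.4] j [-0.96  0.39 -0.94 -0.44  0.4   2.69]
w7 bottom row 238 x [-0.10577192  0.01659109]
70 180 420 x -0.0327 mid y 0.0084 w 0.1166
110 179 421 x -0.0499 mid y 0.0084 w 0.118
150 179 420 x -0.0673 mid y 0.0086 w 0.1177
170 179 420 x -0.0761 mid y 0.0085 w 0.1179
w9 bottom row 220 x [-0.07954321  0.0032668 ]
70 185 446 x -0.0191 mid y 0.0035 w 0.1181
110 186 445 x -0.0351 mid y 0.0035 w 0.1174
150 186 444 x -0.0513 mid y 0.0037 w 0.1171
170 187 444 x -0.0594 mid y 0.0035 w 0.1168
w10 bottom row 240 x [-0.0655906 -0.0005116]
150 180 447 x -0.03 mid y -0.0003 w 0.1181
170 180 446 x -0.0379 mid y -0.0001 w 0.1177
w11 bottom row 116 x [ 0.00910128 -0.00350893]
70 0 639 x 0.0062 mid y -0.0034 w 0.2788
110 0 639 x -0.0092 mid y -0.0034 w 0.2796
```

Emit:
carry_out(
  travel=[
    [0.003,0,0.003],
    [0.005,0,0.005],
    [0.005,0,0.005],
  ],
  angular=[
    [0,0,0],
    [0,0,0],
    [0,0,0],
  ],
  claw=[-1,-1,-1],
)

```text
t: 12.38
tool_pos: [0.4006, -0.3417, 0.1269]
ee_rot: [2.749, -0.501, 1.109]
force: [-18.9, 5.5, 14.6]
opening: 1.005
```

```bash
python3 -c "
from h import *
where();bd(-.187,-.0014,.127,-20.6,44);bd(-.205,-.0014,.128,-20.6,43);bd(-.245,.0,.22,-20.6,36)"
```

```text
t 12.375 bay [-0.1834 -0.0012] z 0.1269 F [-18.9   5.5  14.6] j [-0.95  0.39 -0.94 -0.43  0.4   2.69]
t 12.375 travel [-0.0084  0.0006 -0.0087] angular [ 0.0016  0.0008 -0.0004]
t 12.375 travel [-0.0493  0.0007 -0.0527] angular [ 0.0016 -0.0159 -0.0004]
t 12.375 travel [ 0.0675 -0.0035 -0.3661] angular [ 0.0015 -0.1326 -0.0005]
```

Emit:
carry_out(
  travel=[
    [-0.0084,0.0006,-0.0087],
    [-0.028,0.0006,-0.03],
    [-0.0493,0.0007,-0.0527],
    [-0.0493,0.0007,-0.0527],
    [0.0,-0.001,-0.18],
    [0.067,-0.0035,-0.366],
    [0.067,-0.0035,-0.366],
    [0.067,-0.0035,-0.366],
  ],
  angular=[
    [0,0,0],
    [0,-0.008,0],
    [0,-0.016,0],
    [0,-0.016,0],
    [0,-0.07,0],
    [0,-0.1326,0],
    [0,-0.1326,0],
    [0,-0.1326,0],
  ],
  claw=[-1,-1,-1,-1,-1,-1,-1,-1],
)

```text
t: 13.38
tool_pos: [0.3436, -0.3195, 0.2205]
ee_rot: [2.836, -0.516, 0.925]
force: [0.4, -0.8, -0.3]
opening: 1.007
```

```bash
python3 -c "
from h import *
where();np.save('wT12.npy',wristT());snap('wrist','w12');snap('side','s12')
a=cv2.imread('pics/w12_full.png')[0:300,140:540];b=cv2.imread('pics/s12_full.png')[130:300,200:440]
a=cv2.resize(a,(800,600))[:,:];cv2.imwrite('pics/fin.png',a)
d=cv2.absdiff(cv2.imread('pics/s2_full.png'),cv2.imread('pics/s12_full.png')).sum(2)
print('side diff outside arm cols<340:',(d[:,:340]>60).sum())"
```

```text
t 13.375 bay [-0.2445 -0.0005] z 0.2205 F [ 0.4 -0.8 -0.3] j [-1.02  0.08 -0.88  0.08  0.37  2.58]
side diff outside arm cols<340: 285
```

View pics/fin.png

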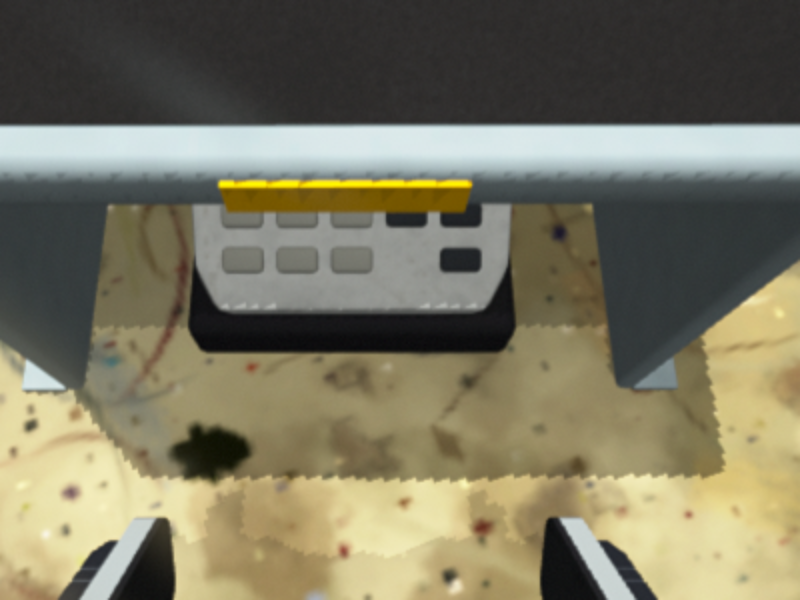

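Run:
```python
from h import *
np.set_printoptions(precision=4,suppress=True)
T=np.load('wT12.npy')
g=lambda u,v,z:Mb@(px2w('wrist',140+u/2,v/2,z,T)[:2]-bay)
for k,a in dict(pL=(83,388,0),pR=(615,388,0),mL=(219,182,.139),mR=(472,182,.139),botL=(205,351,0),botR=(503,351,0),wL=(190,325,.012),wR=(515,325,.012),kL=(222,260,.032),kR=(482,260,.032)).items(): print(k,g(*a))
d=cv2.absdiff(cv2.imread('pics/s2_full.png'),cv2.imread('pics/s12_full.png')).sum(2)[:,:340]>60
y,x=np.where(d);print(np.histogram(x,range(0,341,20))[0],np.percentile(y,[0,50,100]))
```

```text
pL [-0.0805  0.1068]
pR [-0.0806 -0.1059]
mL [-0.0842  0.0244]
mR [-0.0842 -0.0242]
botL [-0.0646  0.0592]
botR [-0.0647 -0.0622]
wL [-0.0584  0.0629]
wR [-0.0584 -0.0647]
kL [-0.041   0.0475]
kR [-0.041 -0.049]
[  0   2   0   1   0   0   0   0   0   0   0   0   0   0   0  37 245] [ 71. 285. 317.]
```

```bash
python3 -c "
from h import *
print(close_job());where()"
```

```text
the job is handed in; nothing more can be done
None
the job is handed in; nothing more can be done
```

I pushed the calculator under the shelf until it came up against the stop strip, then pulled the arm clear and handed the job in at about 13.5 s. It stayed on the worktop throughout, pushed with the open fingers in four stages and with the tool leaned further as it went in.

**Against the stop:** on the last push the tool moved only 0.5 mm of a 2 mm command and the force rose to about 24 N, so I stopped pressing and backed off.

**Position:**
- **Squareness:** in the last wrist picture the near edge is square to the shelf to within about 0.1°.
- **Centring:** the two estimates disagree slightly. It was 0.2 mm off the middle before the final press. The last picture puts it 1 to 1.5 mm to the right, within the 2 mm calibration.
- **Depth:** the near edge measured at -64.6 mm against the nominal -67 mm. That is slightly past the 2 mm calibration, so I relied on the contact force instead.

**Other things:** the side camera shows no change over most of the picture, including the cups. There are small differences near the bottle and next to the arm, mostly below the bottle. I took them for arm shadow and did not look at that picture. The tape roll and dropper were not checked after the move; the arm never reached over them.

**Failed moves:** three leaned poses (the first look at the calculator, the relean after the first push, and a later relean) were beyond the arm's reach. They ended up to 35 mm off target without pressing on anything, and I used a smaller lean instead.

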